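# Lock the instrument cover with the T-key

### The arm

A 6-joint arm with a two-finger parallel gripper is mounted at the origin on a cart in front of the work surface, level with it; the furniture and walls round the work are solid. World frame = base frame: x ahead of the robot, y to its left, z up, the work surface at z = 0. Lengths are in mm, angles in rad, forces in N, time in s.
With the tool pointing down it reaches from about 300 to 850 mm from the base axis. Payload 4.2 kg.
Tool frame: the origin (TCP) lies at the centre of the arm's flange, where the gripper is bolted on; the fingertips stand 191 mm ahead of it and the grasp point (between the pads) lies 172 mm ahead of it; z points along the fingers, y is the line along which they close (so a half turn about z gives the same grasp; the last joint's range is limited). The gripper opens to 91 mm and grips with 3 to 60 N. Pads are 32 mm wide; open, the fingers measure 118 mm over their backs; the gripper's body (76 mm by 178 mm) begins 60 mm behind the grasp point.
Start: joints at [-1.324, 0.32, 1.565, -0, 1.257, -0.02], TCP at [151.595, -554.655, 404.776] pointing down, gripper open.
Joint ranges: [-3.11, 3.11], [-0.84, 2.01], [0.21, 2.61], [-1.34, 4.49], [0.05, 2.63], [-2.56, 2.56]. Speed limits (rad/s): [2.57, 2.57, 3.14, 3.14, 3.14, 3.14].

### API

Orientations are given as a unit quaternion [x, y, z, w].
In Python, from workcell import ctrl, eyes, sign_off, spotter gives the robot as it stands.
- The arm moves only by the tool carry_out, never from a script. Its argument "rows" is a list of rows, each a list of 3 entries, a list of its own where there are three numbers: the finger opening in cm, from 0 to 9.12, then the shift along the tool's x, y, z in cm, then the turn about the tool's z in degrees. A call has exactly 8 rows; each row is the pose to reach, as a shift and turn from the pose commanded when the call began, along the tool's axes at that moment; what a row does not reach only later rows make up. A row lasts 1/12 s, in which the tool goes at most 41.7 mm and 7.16 degrees, less where a joint would pass 70% of its speed; a pose out of reach is approached as far as the arm can. A call with a gripper value outside its range is refused whole. The fingers move at their own pace and stop on an object; "grip_force" is the grip in N (left out, the last holds). Time passes only in rows, so rows that repeat a pose let the fingers close, or fill a call up. It gives the time, the measured TCP pose, the force, the opening and the grip force at its end, in the units of the state.
- ctrl.observe(): the state, without advancing time (a new reading comes with each control period).
- eyes.camera(name): name is "scene" or "top" or "wrist"; returns the picture (400x640x3 uint8, red, green, blue); there is no depth.
- eyes.camera_info(name): a dict with "camera_matrix" (3x3 intrinsics, pixels), "k1" (the pictures are not rectified: a ray, as slopes to the right and down, at radius r is drawn at 1 + k1 r^2 times it, then the intrinsics apply), "xyz" and "attitude" of the camera in the world; the wrist camera has in their place "T_tool_cam" (4x4, takes a point from camera to tool coordinates, whose origin is the TCP and whose axes are the flange's). Camera axes: x right, y up, looking along -z (the intrinsics and any distortion apply to the point x, -y, -z); pixel columns grow to the right and rows downward; lengths in mm; the calibration is good to about 2 mm. A picture is of the moment at which its call begins: read the wrist's pose just before it. camera_info takes no time and is no camera call.
- sign_off(): hands the job in; it is judged then, once.
Trained networks look in the newest picture that a camera, given by its name, has taken for a name from the list of things; names that differ only in an ending like _2 or _b are one class to them, and where a whole thing is asked for, a point or a joint stands for the part that bears it (a point fixed in the world has none). Each returns a list of dicts, best first, with "conf" (0 to 1); they miss things now and then, are a little off and sometimes report something else, mostly with a low value. They report only what shows in the picture. A call takes as long as a camera call.
- spotter.recognise(camera, label): "at" ([x, y, z] in mm, in world coordinates, good to about 4 mm: the middle of the surface that is visible of it).
The state is a dict: "time": time; "joint_pos": joint angles; "joint_vel": joint speeds; "joint_torque": joint torques, N m; "ee_pos": TCP position; "eef_rot": TCP orientation; "force": force on the tool from outside, world axes, zero at the start; "ft_torque": the same for the moment, N m; "width": opening from 0.0 (shut) to 1.0 (fully open); "finger_force": force on a finger pad.
Only numpy, scipy, OpenCV 4.12 (cv2) and the standard library are available. Lean on these libraries where they do the work, as an engineer would, in place of code of your own. Each camera call takes 0.05 s, during which the arm holds its last target. There are 200 camera calls.

### The job

Lock the cover of the white instrument with the red-handled T-key: lift the key off its sloping rest, stand it upright in the recessed lock with its flange down on the cover, and let go of it. Then take it again and turn the lock clockwise to its stop, about a quarter turn. Leave the key standing in the lock, and leave the two bottles, the timer and the swab tub where they are.

Things in the scene. Friction and masses are not known exactly. Their poses are not given: they have to be found in the camera images.
- housing: White and grey instrument, 180 (x) x 200 (y) x 70 mm high, fixed to the worktop; origin under its centre; x points away from the robot within 0.3 rad. The lock is in its level top face. On that face, 40 mm from the lock's centre, two red dots mark the open direction of the slot, two green dots the locked direction.
- lock_top (a point): Centre of the lock well, level with the instrument's top face; z up, axes as housing. The well is 42 mm across. 14 mm down in it sits the brass lock barrel with a straight slot 25 mm long, 9.5 mm wide, 20 mm deep. The slot lies along this point's y axis when joint lock reads 0.
- lock (a joint): Turn of the lock barrel in rad: 0 = open (slot points at the red dots), grows clockwise seen from above, stop at 1.4 = locked (at the green dots); starts at 0 to 0.2. Stiff (0.15 N m), stays where it is left. The key has up to about 0.2 rad of free play in the slot either way before it drives the barrel.
- key_foot (a point): T-key, 192 mm long, about 0.25 kg, loose. This point: centre of the underside of its steel flange (54 mm across, 8 mm thick). Key axes: z up the shaft to the handle, y along the crossbar. Below the flange a flat tongue reaches 30 mm down, 20 mm wide (y), 6 mm thick (x), last 8 mm 15 x 4 mm. Tongue in slot, flange flat on the cover: this point is at lock_top.
- key_grip (a point): On the axis of the key's square steel shaft (14 x 14 mm), 62 mm up from the flange's underside; grip the shaft here across y. Axes as key_foot. At the start the key lies on its rest: z slopes 35 degrees above level, handle up and towards the robot (within 0.35 rad), y level and to the right, x down and towards the robot.
- rest: Sloping rest of the key, aluminium with two black saddles, fixed; 80 mm wide, origin under its centre, x level under the shaft, from handle to flange. It leaves the key's shaft free from 31 to 103 mm above the flange's underside; its sloping plate (60 mm wide) lies 37 mm under the shaft's axis. Sides of the saddles end 18 mm from the axis.
- key_bar (a point): Centre of the key's red crossbar, 151 mm up from the flange's underside: 100 mm long along y, 16 mm thick along x, 22 mm high along z. Axes as key_foot. Take it here, across x, to turn the key.
- reagent_white: Bystander: white bottle with white cap, 42 mm across, 88 mm high, loose; origin under its centre.
- reagent_blue: Bystander: white bottle with blue cap, 42 mm across, 88 mm high, loose; origin under its centre.
- timer: Bystander: small white desk timer, 34 x 68 x 62 mm, loose; origin under its centre.
- swab_tub: Bystander: round tub of swabs, 77 mm across, 80 mm high, loose; origin under its centre.

How it is judged (in metres and radians):
On the way:
1. the key stands upright in the lock, flange down on the cover, let go by the fingers, before the lock is turned (joint lock below 0.6) (distance between key_foot and lock_top below 0.008 m and angle between key_foot's own z axis and vertical below 0.12 rad and contact force between the fingers and anything else below 0.2 N and value of joint lock below 0.6 rad), for 0.2 s.
At the end, for the whole second after the job is handed in: The lock is turned to beyond 1.2 rad (stop at 1.4), and the key stands in it: the centre of the flange's underside within 8 mm of the lock's centre on the cover, shaft within 0.12 rad of upright (value of joint lock above 1.2 rad and distance between key_foot and lock_top below 0.008 m and angle between key_foot's own z axis and vertical below 0.12 rad); the robot touches nothing.
It fails at once if a bystander (bottle, timer or tub) is moved more than 30 mm (distance of any of reagent_white, reagent_blue, timer, swab_tub from where it was at the start of the episode above 0.03 m).
It also fails if it takes over 45 s, if anything falls off the work surface, if the arm or the gripper's body presses on something with over 40 N, if the wrist force passes 120 N, or if a joint passes its speed limit or range.

## Working session

There is one attempt and no reset: what is moved stays moved. The work goes in short steps, Python scripts to look and compute and a tool call to move; the robot and the scene stay as the last step left them, time stands still between calls to the robot, and variables do not carry over. Pictures are saved under pics/ and viewed, at most 10 in all, crops included, and the job is handed in when it is done.

Besides the shell and the picture viewer there is one more tool, called after "Request:" by a JSON object that holds its "name" and its "arguments", one argument or row to a line. carry_out: Moves the arm, as the interface text tells. Its arguments: {"type":"object","properties":{"rows":{"type":"array"},"grip_force":{"type":"number"}},"required":["rows"]}

```bash
ls; mkdir -p pics
cat > h.py <<'E'
import numpy as np, cv2
from scipy.spatial.transform import Rotation as R
from workcell import ctrl, eyes, sign_off, spotter
def cam(name):
    i=eyes.camera_info(name)
    if 'T_tool_cam' in i:
        s=ctrl.observe(); T=np.eye(4); T[:3,:3]=R.from_quat(s['eef_rot']).as_matrix(); T[:3,3]=s['ee_pos']
        T=T@np.array(i['T_tool_cam'])
    else:
        a=np.array(i['attitude']); T=np.eye(4); T[:3,:3]=R.from_quat(a).as_matrix() if a.size==4 else a; T[:3,3]=i['xyz']
    return np.array(i['camera_matrix'],float), i['k1'], T
def proj(c,P):
    K,k1,T=c; p=(np.atleast_2d(P)-T[:3,3])@T[:3,:3]; p=p*[1,-1,-1]; s=p[:,:2]/p[:,2:]; 
    s=s*(1+k1*(s**2).sum(1,keepdims=True)); return s*[K[0,0],K[1,1]]+[K[0,2],K[1,2]]
def onplane(c,uv,z):
    K,k1,T=c
    s=cv2.undistortPoints(np.array(uv,float).reshape(-1,1,2),K,np.array([k1,0,0,0.])).reshape(-1,2)
    d=np.c_[s[:,0],-s[:,1],-np.ones(len(s))]@T[:3,:3].T
    return T[:3,3]+d*((z-T[2,3])/d[:,2:])
def shot(name,fn):
    c=cam(name); im=eyes.camera(name); cv2.imwrite('pics/'+fn,im[:,:,::-1]); return c,im
E
python3 - <<'E'
from h import *
s=ctrl.observe(); print({k:np.round(v,3) for k,v in s.items()})
for n in('scene','top','wrist'): c,im=shot(n,n+'0.png'); print(n,c[1],np.round(c[2],2).tolist(),c[0].round(0).tolist())
for cm in ('scene','top'):
  for l in ('housing','key_foot','key_bar','rest','reagent_white','reagent_blue','timer','swab_tub'):
    print(cm,l,[(np.round(d['at']).tolist(),round(d['conf'],2)) for d in spotter.recognise(cm,l)][:2])
a=np.vstack([cv2.imread('pics/scene0.png'),cv2.imread('pics/top0.png')]);cv2.imwrite('pics/st.png',cv2.resize(a,(480*1,600)))
E
```

```text
pics
{'time': np.float64(0.0), 'joint_pos': array([-1.324,  0.32 ,  1.566, -0.   ,  1.257, -0.02 ]), 'joint_vel': array([-0.   ,  0.001,  0.   ,  0.   ,  0.001,  0.001]), 'joint_torque': array([-1.0000e-03, -4.1247e+01, -2.3197e+01,  7.3000e-02,  4.6000e-02,
       -0.0000e+00]), 'ee_pos': array([ 151.55 , -554.501,  403.924]), 'eef_rot': array([ 0.991,  0.133, -0.   , -0.001]), 'force': array([ 0.405,  0.334, -0.639]), 'ft_torque': array([0.046, 0.013, 0.016]), 'finger_force': np.float64(0.0), 'width': np.float64(1.0)}
scene 0.012689074879712797 [[0.79, 0.46, -0.4, 201.0], [-0.61, 0.59, -0.53, -693.51], [-0.01, 0.66, 0.75, 831.02], [0.0, 0.0, 0.0, 1.0]] [[406.0, 0.0, 322.0], [0.0, 406.0, 201.0], [0.0, 0.0, 1.0]]
top -0.07611603008613535 [[-0.01, 1.0, -0.1, 481.91], [-1.0, -0.0, 0.01, -208.21], [0.01, 0.1, 1.0, 983.98], [0.0, 0.0, 0.0, 1.0]] [[392.0, 0.0, 320.0], [0.0, 392.0, 194.0], [0.0, 0.0, 1.0]]
wrist 0.004171798446638972 [[0.26, 0.93, 0.25, 219.77], [-0.96, 0.26, 0.07, -535.7], [-0.0, -0.25, 0.97, 384.81], [0.0, 0.0, 0.0, 1.0]] [[355.0, 0.0, 319.0], [0.0, 355.0, 201.0], [0.0, 0
[... 203 characters left out ...]
-390.0, 36.0], 0.77)]
scene reagent_white [([690.0, -305.0, 61.0], 0.66)]
scene reagent_blue [([737.0, -218.0, 57.0], 0.78)]
scene timer [([652.0, -400.0, 37.0], 0.69), ([484.0, -371.0, 140.0], 0.52)]
scene swab_tub [([744.0, -42.0, 80.0], 0.83)]
top housing [([510.0, -120.0, 68.0], 0.85)]
top key_foot [([492.0, -373.0, 127.0], 0.79)]
top key_bar [([494.0, -365.0, 126.0], 0.77), ([684.0, -290.0, 65.0], 0.63)]
top rest [([518.0, -359.0, 43.0], 0.75)]
top reagent_white [([686.0, -292.0, 63.0], 0.54), ([649.0, -390.0, 46.0], 0.44)]
top reagent_blue [([732.0, -202.0, 63.0], 0.52)]
top timer [([650.0, -391.0, 45.0], 0.59)]
top swab_tub [([749.0, -29.0, 82.0], 0.7), ([487.0, -370.0, 126.0], 0.65)]
```

View pics/top0.png

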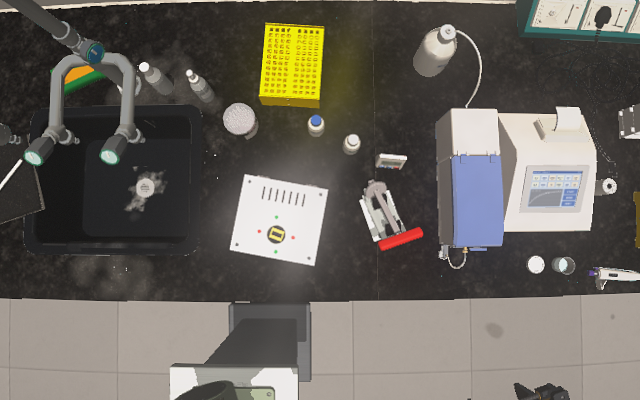

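View pics/scene0.png

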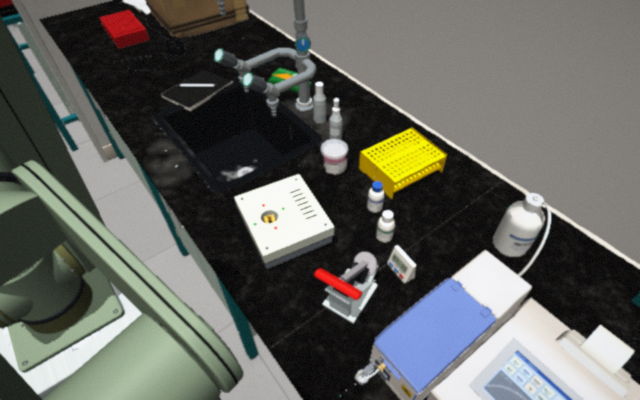

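```bash
cat > m.py <<'E'
from h import *
from scipy.optimize import least_squares
def red(im,x0,x1,y0,y1):
    a=im.astype(int); m=((a[:,:,0]>90)&(a[:,:,1]<60)&(a[:,:,2]<60)).astype(np.uint8)
    k=np.zeros_like(m);k[y0:y1,x0:x1]=m[y0:y1,x0:x1]
    n,l,s,c=cv2.connectedComponentsWithStats(k); i=1+s[1:,4].argmax(); return (l==i).astype(np.uint8)
def blobs(im,box,cond,mn):
    x0,x1,y0,y1=box; m=np.zeros(im.shape[:2],np.uint8); m[y0:y1,x0:x1]=cond(im.astype(int))[y0:y1,x0:x1]
    n,l,s,c=cv2.connectedComponentsWithStats(m); return [(c[i].round(1).tolist(),int(s[i,4])) for i in range(1,n) if s[i,4]>=mn]
def bar_pts(b,az,el=np.radians(35)):
    # b centre; az azimuth of horizontal direction flange->handle ; key z
    z=np.array([np.cos(el)*np.cos(az),np.cos(el)*np.sin(az),np.sin(el)]); y=np.cross([np.cos(az),np.sin(az),0],[0,0,1.]); y=-y if np.cross(y,z)[2]>0 else y
    x=np.cross(y,z); return x,y,z
def hullmask(c,b,az,shape):
    x,y,z=bar_pts(b,az); P=[b+i*8*x+j*50*y+k*11*z for i in(-1,1) for j in(-1,1) for k in(-1,1)]
    return proj(c,np.array(P))
E
python3 - <<'E'
from m import *
obs=[]
for n,box in(('scene',(290,380,255,310)),('top',(365,435,220,260))):
    c=cam(n); im=cv2.imread(f'pics/{n}0.png')[:,:,::-1]; m=red(im,*box); 
    p=np.argwhere(m)[:,::-1]; 
    ctr,(w,h),a=cv2.minAreaRect(p.astype(np.float32)); mu=p.mean(0); u,s,v=np.linalg.svd(p-mu,full_matrices=False)
    t=(p-mu)@v[0]; obs.append((c,mu,v[0],t.min(),t.max(),p)); print(n,len(p),mu,v[0],t.min(),t.max(),w,h)
def res(q):
    b=q[:3]; r=[]
    for c,mu,v,t0,t1,p in obs:
        h=cv2.convexHull(hullmask(c,b,q[3],None).astype(np.float32)).reshape(-1,2)
        vv=np.array([-v[1],v[0]]); hp=p-mu
        for d in (v,vv): r+= [((h-mu)@d).min()+0.5-(hp@d).min(), ((h-mu)@d).max()-0.5-(hp@d).max()]
    return r
for a0 in (-2.6,):
    s=least_squares(res,[490,-370,130,a0]); print(s.x.round(2),s.cost,np.round(s.fun,1)); print('azim rel toward robot', s.x[3]-np.arctan2(-s.x[1],-s.x[0]))
    x,y,z=bar_pts(s.x[:3],s.x[3]); print('x',x.round(3),'y',y.round(3),'z',z.round(3),'foot',(s.x[:3]-151*z).round(1))
ct=cam('top'); im=cv2.imread('pics/top0.png')[:,:,::-1]
for nm,f in(('red',lambda a:(a[:,:,0]>a[:,:,1]+50)&(a[:,:,0]>a[:,:,2]+50)),('green',lambda a:(a[:,:,1]>a[:,:,0]+40)&(a[:,:,1]>a[:,:,2]+30))):
    for q in blobs(im,(240,315,200,265),f,2): print(nm,q,onplane(ct,[q[0]],70).round(1))
E
```

```text
scene 541 [336.66173752 282.99815157] [0.86721466 0.49793447] -25.257604018275515 26.215417355279296 51.47441101074219 11.65926456451416
top 389 [400.49614396 238.19023136] [-0.94098824  0.33843926] -22.93244195564674 23.473299967671966 11.182141304016113 46.400657653808594
[ 489.41 -382.4   130.22   -2.56] 289.8980976549044 [  2.8   2.3 -14.8  -3.8  -0.1  -0.1   6.   17.2]
azim rel toward robot -5.040348099307446
x [-0.48  -0.314 -0.819] y [ 0.548 -0.837 -0.   ] z [-0.685 -0.449  0.574] foot [ 592.9 -314.7   43.6]
red ([259.0, 231.0], 9) [[484.  -74.5  70. ]]
red ([292.7, 237.1], 9) [[ 469.6 -152.8   70. ]]
green ([276.0, 216.7], 7) [[ 517.1 -113.9   70. ]]
green ([275.1, 251.3], 9) [[ 437.  -112.1   70. ]]
```

Run:
```python
from m import *
def ray(c,uv):
    a=c[2][:3,3]; b=onplane(c,[uv],0)[0]; d=b-a; return a,d/np.linalg.norm(d)
def tri(c1,u1,c2,u2):
    a,d=ray(c1,u1); b,e=ray(c2,u2); A=np.c_[d,-e]; t=np.linalg.lstsq(A,b-a,rcond=None)[0]; p,q=a+t[0]*d,b+t[1]*e; return ((p+q)/2).round(1),np.linalg.norm(p-q).round(2)
cs,ct=cam('scene'),cam('top')
print('dots check',proj(cs,[[484,-74.5,70],[469.6,-152.8,70],[476.9,-113.3,70]]).round(1), proj(ct,[[484,-74.5,70]]).round(1))
vs=np.array([.8672,.4979]);vt=np.array([-.941,.3384]);ms=np.array([336.66,283]);mt=np.array([400.5,238.19])
print('mid',tri(cs,ms,ct,mt))
for t,u in((-23,-25.2),(-23,26.2),(23.4,-25.2),(23.4,26.2)): print(t,u,tri(cs,ms+u*vs,ct,mt+t*vt))
im=cv2.imread('pics/scene0.png'); cv2.imwrite('pics/a.png',np.hstack([cv2.resize(im[240:330,300:420],(480,360),interpolation=2),cv2.resize(cv2.imread('pics/top0.png')[170:260,350:430],(320,360),interpolation=2)]))
```

```text
dots check [[262.2 205. ]
 [274.6 227.5]
 [268.2 215.9]] [[259. 231.]]
mid (array([ 466.2, -389.1,  137.6]), np.float64(0.79))
-23 -25.2 (array([ 451. , -397.6,  225.5]), np.float64(70.19))
-23 26.2 (array([ 482.6, -436.9,  137.2]), np.float64(0.64))
23.4 -25.2 (array([ 449.6, -340.9,  138.1]), np.float64(0.94))
23.4 26.2 (array([ 479.7, -381.6,   59.4]), np.float64(85.95))
```

View pics/a.png

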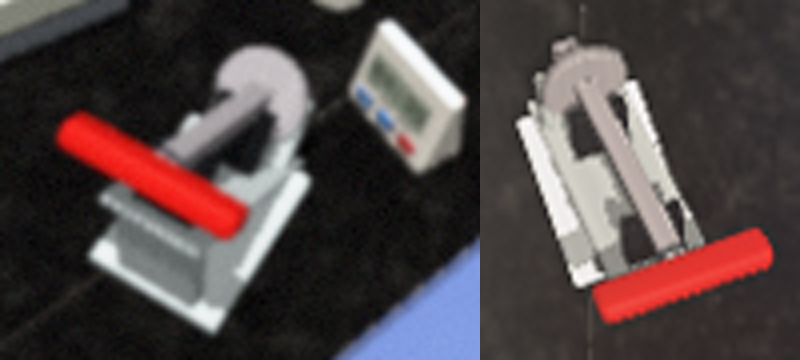

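Request:
{"name": "carry_out", "arguments": {
  "rows": [
    [9, [4, -1.3, 0], -7],
    [9, [8, -2.6, 0], -14],
    [9, [12, -3.9, 0], -21],
    [9, [16, -5.2, 0], -28],
    [9, [20, -6.5, 0], -35],
    [9, [24, -7.8, 0], -42],
    [9, [28, -9.1, 0], -49],
    [9, [32, -10.4, 0], -56]
  ],
  "grip_force": 15
}}

```text
time: 1.62
ee_pos: [431.7, -370.2, 405.0]
eef_rot: [0.811, 0.585, -0.0, 0.0]
force: [0.0, -1.0, 0.4]
width: 0.987
finger_force: 0.0
```

```bash
cat >> m.py <<'E'
def goto(x,y,z,azy):
    """tool shift (cm) and turn (deg) from measured pose to target TCP; azy = world azimuth of tool y, deg"""
    s=ctrl.observe(); M=R.from_quat(s['eef_rot']).as_matrix(); a=np.degrees(np.arctan2(M[1,1],M[0,1]))
    print('t',round(float(s['time']),2),'pos',np.round(s['ee_pos'],1),'azy',a.round(2),'shift cm',(M.T@(np.array([x,y,z])-s['ee_pos'])/10).round(2),'turn',((a-azy+180)%360-180).round(2),'F',np.round(s['force'],1),'w',np.round(s['width']*91.2,1),'tool z',M[:,2].round(3))
E
python3 - <<'E'
from m import *
goto(454.5,-355,405,19)
E
```

```text
t 1.62 pos [ 431.7 -370.2  405. ] azy -18.37 shift cm [ 2.16  1.69 -0.  ] turn -37.37 F [ 0.  -1.   0.4] w 90.0 tool z [ 0. -0. -1.]
```

Request:
{"name": "carry_out", "arguments": {
  "rows": [
    [9, [1, 0.8, 0], -7],
    [9, [2.2, 1.7, 0], -14],
    [8, [2.2, 1.7, 0], -21],
    [7, [2.2, 1.7, 0], -28],
    [6, [2.2, 1.7, 0], -35],
    [6, [2.2, 1.7, 0], -37.4],
    [6, [2.2, 1.7, 0], -37.4],
    [6, [2.2, 1.7, 0], -37.4]
  ]
}}

```text
time: 2.28
ee_pos: [453.4, -356.3, 404.8]
eef_rot: [0.583, 0.812, -0.0, 0.0]
force: [1.3, -0.0, -0.1]
width: 0.662
finger_force: 0.0
```

Run:
```python
from m import *
c,im=shot('wrist','w1.png'); goto(454.5,-355,307,19)
m=red(im,0,640,0,400); p=np.argwhere(m)[:,::-1]; r=cv2.minAreaRect(p.astype(np.float32)); print(r, cv2.boxPoints(r).round(0).tolist())
print('pred centre',proj(c,[[466,-389,135],[449.6,-340.9,135],[482.6,-436.9,135]]).round(0))
x,y,z=bar_pts(0,np.radians(-161)); b=np.array([466,-389,135])
print('foot',proj(c,[b-151*z, b-143*z]).round(0))
```

```text
t 2.33 pos [ 453.4 -356.3  404.8] azy 18.61 shift cm [0.09 0.15 9.78] turn -0.39 F [-0.5  0.1  1.1] w 60.0 tool z [ 0. -0. -1.]
((321.0, 229.5), (77.0, 30.0), 90.0) [[306.0, 191.0], [336.0, 191.0], [336.0, 268.0], [306.0, 268.0]]
pred centre [[322. 253.]
 [321. 187.]
 [322. 312.]]
foot [[445. 217.]
 [440. 219.]]
```

View pics/w1.png

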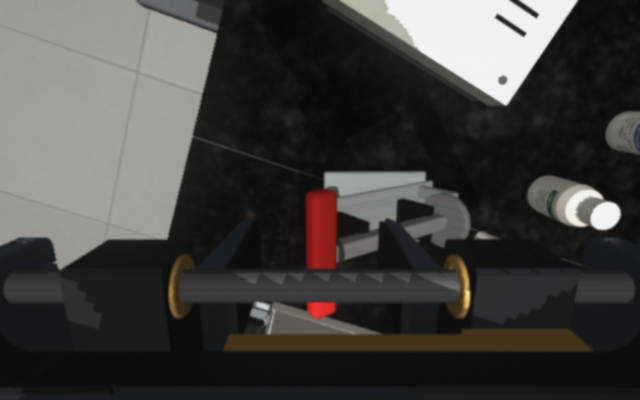

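Request:
{"name": "carry_out", "arguments": {
  "rows": [
    [6, [0.1, 0.1, 2], 0],
    [5.5, [0.1, 0.1, 4], 0],
    [5.5, [0.1, 0.1, 6], 0],
    [5.5, [0.1, 0.1, 7.5], 0],
    [5.5, [0.1, 0.1, 8.5], 0],
    [5, [0.1, 0.1, 9.3], 0],
    [5, [0.1, 0.1, 9.8], 0],
    [5, [0.1, 0.1, 9.8], 0]
  ]
}}

```text
time: 3.0
ee_pos: [454.0, -355.1, 306.1]
eef_rot: [0.583, 0.812, 0.0, -0.001]
force: [0.4, -0.8, -0.0]
width: 0.548
finger_force: 0.0
```

Run:
```python
from m import *
c,im=shot('wrist','w2.png'); shot('scene','s2.png'); goto(454.5,-355,307,19)
cv2.imwrite('pics/b.png',np.vstack([im[120:400,100:540,::-1],cv2.resize(cv2.imread('pics/s2.png')[200:340,250:470],(440,280),interpolation=2)]))
```

```text
t 3.1 pos [ 454.2 -355.2  307.4] azy 18.68 shift cm [0.01 0.03 0.04] turn -0.32 F [ 0.  -0.2  0.9] w 49.9 tool z [ 0.001 -0.001 -1.   ]
```

View pics/b.png

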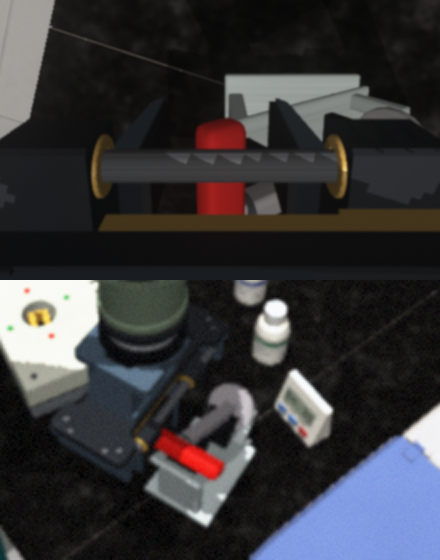

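Request:
{"name": "carry_out", "arguments": {
  "rows": [
    [2, [0, 0, 0], 0],
    [1, [0, 0, 0], 0],
    [1, [0, 0, 0], 0],
    [1, [0, 0, 0], 0],
    [1, [0, 0, 0], 0],
    [1, [0, 0, 0], 0],
    [1, [0, 0, 0], 0],
    [1, [0, 0, 0], 0]
  ],
  "grip_force": 12
}}

```text
time: 3.77
ee_pos: [454.2, -355.0, 307.0]
eef_rot: [0.583, 0.813, 0.0, 0.0]
force: [1.0, 1.0, 1.4]
width: 0.28
finger_force: 12.0
```

Request:
{"name": "carry_out", "arguments": {
  "rows": [
    [1, [0, 0.3, -0.4], 0],
    [1, [0, 0.7, -0.9], 0],
    [1, [0, 1.1, -1.4], 0],
    [1, [0, 1.6, -1.9], 0],
    [1, [0, 2.1, -2.4], 0],
    [1, [0, 2.6, -2.9], 0],
    [1, [0, 3.2, -3.4], 0],
    [1, [0, 3.2, -3.4], 0]
  ]
}}

```text
time: 4.43
ee_pos: [484.0, -344.7, 343.3]
eef_rot: [0.583, 0.813, -0.001, -0.0]
force: [-8.0, -0.2, 7.0]
width: 0.273
finger_force: 12.0
```

Run:
```python
from m import *
c,im=shot('wrist','w3.png'); shot('scene','s3.png'); goto(454.5,-355,307,19)
cv2.imwrite('pics/c.png',np.vstack([im[120:400,100:540,::-1],cv2.resize(cv2.imread('pics/s3.png')[200:340,250:470],(440,280),interpolation=2)]))
```

```text
t 4.53 pos [ 483.5 -344.7  342.7] azy 18.74 shift cm [-0.04 -3.07  3.58] turn -0.26 F [-8.5 -0.1  6.5] w 24.7 tool z [-0.003 -0.001 -1.   ]
```

View pics/c.png

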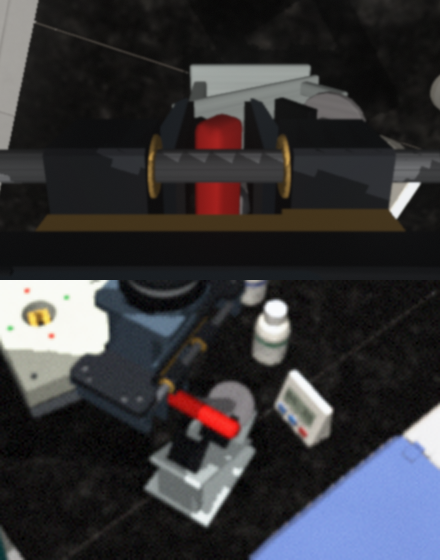

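Request:
{"name": "carry_out", "arguments": {
  "rows": [
    [1, [0, -0.2, -0.5], 0],
    [1, [0, -0.3, -1], 0],
    [1, [0, -0.3, -1.6], 0],
    [1, [0, -0.3, -2.2], 0],
    [1, [0, -0.3, -2.8], 0],
    [1, [0, -0.3, -3.4], 0],
    [1, [0, -0.3, -4], 0],
    [1, [0, -0.3, -4.5], 0]
  ]
}}

```text
time: 5.2
ee_pos: [481.7, -345.8, 387.2]
eef_rot: [0.583, 0.813, -0.0, 0.001]
force: [-0.7, -0.2, -0.5]
width: 0.113
finger_force: 0.0
```

Run:
```python
from m import *
goto(0,0,0,0)
```

```text
t 5.2 pos [ 481.7 -345.8  387.2] azy 18.7 shift cm [ 48.25 -34.55  38.64] turn 18.7 F [-0.7 -0.2 -0.5] w 10.3 tool z [ 0.001 -0.001 -1.   ]
```

Request:
{"name": "carry_out", "arguments": {
  "rows": [
    [9, [0, -1, -1.5], 0],
    [9, [0, -2, -3], 0],
    [9, [0, -3, -4.5], 0],
    [9, [0, -4, -6], 0],
    [9, [0, -5, -6], 0],
    [9, [0, -6, -6], 0],
    [9, [0, -7, -6], 0],
    [9, [0, -7, -6], 0]
  ]
}}

```text
time: 5.87
ee_pos: [413.4, -368.5, 445.0]
eef_rot: [0.584, 0.812, -0.0, -0.001]
force: [0.1, 0.6, -0.3]
width: 0.669
finger_force: 0.0
```

Run:
```python
from m import *
c,im=shot('wrist','w4.png'); shot('scene','s4.png'); shot('top','t4.png'); goto(0,0,0,0)
cv2.imwrite('pics/d.png',np.vstack([cv2.resize(im[0:400,80:640,::-1],(420,300)),np.hstack([cv2.resize(cv2.imread('pics/s4.png')[200:340,250:470],(440,280),interpolation=2)[:,20:],cv2.resize(cv2.imread('pics/t4.png')[160:270,330:450],(300,275),interpolation=2)[:0] if 0 else np.zeros((280,0,3),np.uint8)])]))
```

```text
t 6.02 pos [ 415.2 -368.2  445. ] azy 18.66 shift cm [ 48.12 -27.54  44.57] turn 18.66 F [ 0.2 -0.6 -0.2] w 72.7 tool z [-0.001  0.001 -1.   ]
```

View pics/d.png

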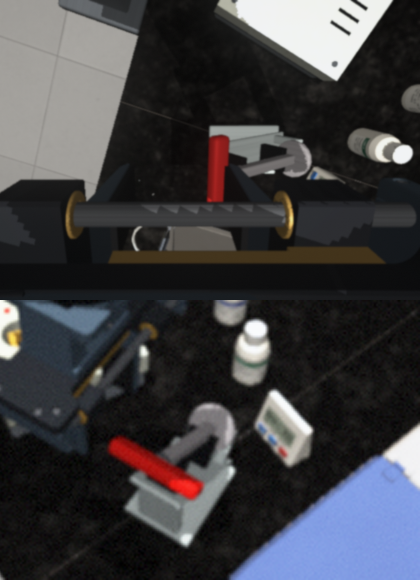

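```bash
cat >> m.py <<'E'
def ray(c,uv):
    a=c[2][:3,3]; b=onplane(c,[uv],0)[0]; d=b-a; return a,d/np.linalg.norm(d)
def tri(c1,u1,c2,u2):
    a,d=ray(c1,u1); b,e=ray(c2,u2); t=np.linalg.lstsq(np.c_[d,-e],b-a,rcond=None)[0]; p,q=a+t[0]*d,b+t[1]*e; return (p+q)/2,np.linalg.norm(p-q)
def ends(im,box):
    p=np.argwhere(red(im,*box))[:,::-1]; mu=p.mean(0); v=np.linalg.svd(p-mu,full_matrices=False)[2][0]; v=v*np.sign(v[0]); t=(p-mu)@v
    return mu+t.min()*v, mu+t.max()*v, len(p)
def bar(sim,tim,sb=(250,400,200,330),tb=(330,450,180,280)):
    s0,s1,n=ends(sim,sb); t0,t1,m=ends(tim,tb); print(s0.round(1),s1.round(1),n,t0.round(1),t1.round(1),m)
    for a,b in((s0,t0),(s1,t1)): q=tri(cam('scene'),a,cam('top'),b); print(q[0].round(1),round(q[1],2))
E
python3 - <<'E'
from m import *
bar(cv2.imread('pics/s4.png')[:,:,::-1],cv2.imread('pics/t4.png')[:,:,::-1])
m=red(cv2.imread('pics/w4.png')[:,:,::-1],0,640,0,400); print(cv2.minAreaRect(np.argwhere(m)[:,::-1].astype(np.float32)))
E
```

```text
[315.2 270.7] [359.1 295.8] 521 [379.6 240. ] [380.3 250. ] 33
[ 457.3 -341.5  132.1] 12.88
[ 472.5 -384.7   74. ] 89.83
((370.5343322753906, 224.641357421875), (25.979223251342773, 89.64830780029297), 2.2906100749969482)
```

Request:
{"name": "carry_out", "arguments": {
  "rows": [
    [6, [0, 2, 0], 0],
    [6, [0, 4.2, 0], 0],
    [6, [0, 4.2, 3], 0],
    [5.5, [0, 4.2, 6], 0],
    [5.5, [0, 4.2, 9], 0],
    [5, [0, 4.2, 11.5], 0],
    [5, [0, 4.2, 13.2], 0],
    [5, [0, 4.2, 13.9], 0]
  ]
}}

```text
time: 6.68
ee_pos: [454.8, -353.9, 303.2]
eef_rot: [0.583, 0.813, 0.0, -0.003]
force: [0.0, -0.9, -0.6]
width: 0.547
finger_force: 0.0
```

Run:
```python
from m import *
goto(454.5,-355,306,19)
```

```text
t 6.68 pos [ 454.8 -353.9  303.2] azy 18.72 shift cm [-0.09 -0.07 -0.28] turn -0.28 F [ 0.  -0.9 -0.6] w 49.9 tool z [-0.005  0.004 -1.   ]
```

Close first gently, then to 60 N, then lift straight up.

Request:
{"name": "carry_out", "arguments": {
  "rows": [
    [2, [-0.1, 0, 0], 0],
    [1, [-0.1, 0, 0], 0],
    [1, [-0.1, 0, 0], 0],
    [1, [-0.1, 0, 0], 0],
    [1, [-0.1, 0, 0], 0],
    [1, [-0.1, 0, 0], 0],
    [1, [-0.1, 0, 0], 0],
    [1, [-0.1, 0, 0], 0]
  ],
  "grip_force": 15
}}

```text
time: 7.35
ee_pos: [455.0, -356.1, 307.8]
eef_rot: [0.583, 0.813, -0.001, 0.001]
force: [-3.5, -2.3, 5.0]
width: 0.285
finger_force: 15.0
```

Request:
{"name": "carry_out", "arguments": {
  "rows": [
    [1, [0, 0, 0], 0],
    [1, [0, 0, 0], 0],
    [1, [0, 0, -0.2], 0],
    [1, [0, 0, -0.5], 0],
    [1, [0, 0, -0.9], 0],
    [1, [0, 0, -1.3], 0],
    [1, [0, 0, -1.7], 0],
    [1, [0, 0, -2], 0]
  ],
  "grip_force": 60
}}

```text
time: 8.02
ee_pos: [455.3, -355.3, 327.1]
eef_rot: [0.583, 0.813, 0.0, -0.0]
force: [1.1, 0.1, -2.5]
width: 0.269
finger_force: 60.0
```

Request:
{"name": "carry_out", "arguments": {
  "rows": [
    [1, [0, 0, -1.5], 0],
    [1, [0, 0, -3.5], 0],
    [1, [0, 0, -5.5], 0],
    [1, [0, 0, -7.5], 0],
    [1, [0, 0, -9.5], 0],
    [1, [0, 0, -11.5], 0],
    [1, [0, 0, -13], 0],
    [1, [0, 0, -13.5], 0]
  ]
}}

```text
time: 8.68
ee_pos: [455.6, -355.5, 465.3]
eef_rot: [0.583, 0.813, 0.0, 0.003]
force: [0.1, 0.0, 0.4]
width: 0.112
finger_force: 0.0
```

Run:
```python
from m import *
shot('scene','s5.png');shot('top','t5.png');goto(476.9,-113.3,460,-16)
a=cv2.resize(cv2.imread('pics/s5.png')[130:330,180:480],(600,400),interpolation=2); cv2.imwrite('pics/e.png',a)
```

```text
t 8.78 pos [ 455.3 -355.5  463.2] azy 18.69 shift cm [22.25  9.81  0.28] turn 34.69 F [-1.1  1.1  0.6] w 9.9 tool z [ 0.003 -0.002 -1.   ]
```

View pics/e.png

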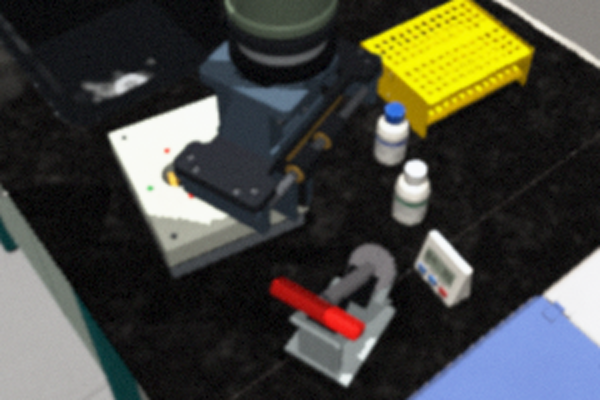

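Run:
```python
from m import *
s0,s1,n=ends(cv2.imread('pics/s5.png')[:,:,::-1],(250,400,200,330));print(s0,s1,n,'orig 314.8 270.4 / 359.4 296.0')
goto(454.5,-355,305,18.7)
```

```text
[315.51643953 270.85161679] [359.95275435 296.08320612] 526 orig 314.8 270.4 / 359.4 296.0
t 8.78 pos [ 455.3 -355.5  463.2] azy 18.69 shift cm [ 0.11 -0.09 15.82] turn -0.01 F [-1.1  1.1  0.6] w 9.9 tool z [ 0.003 -0.002 -1.   ]
```

Request:
{"name": "carry_out", "arguments": {
  "rows": [
    [5, [0, 0, 1], 0],
    [5, [0, 0, 2.5], 0],
    [5, [0, 0, 4], 0],
    [5, [0, 0, 5], 0],
    [5, [0, 0, 6], 0],
    [5, [0, 0, 8], 0],
    [5, [0, 0, 10], 0],
    [5, [0, 0, 12], 0]
  ],
  "grip_force": 15
}}

```text
time: 9.45
ee_pos: [455.1, -355.5, 340.2]
eef_rot: [0.583, 0.813, 0.0, -0.0]
force: [-0.4, 0.7, -0.8]
width: 0.548
finger_force: 0.0
```

Request:
{"name": "carry_out", "arguments": {
  "rows": [
    [5, [0, 0, 1.5], 0],
    [5, [0, 0, 3], 0],
    [5, [0, 0, 3.8], 0],
    [2, [0, 0, 3.8], 0],
    [1, [0, 0, 3.8], 0],
    [1, [0, 0, 3.8], 0],
    [1, [0, 0, 3.8], 0],
    [1, [0, 0, 3.8], 0]
  ]
}}

```text
time: 10.12
ee_pos: [455.1, -355.9, 304.7]
eef_rot: [0.583, 0.813, -0.001, 0.0]
force: [-1.1, -0.2, 1.9]
width: 0.284
finger_force: 15.0
```

Request:
{"name": "carry_out", "arguments": {
  "rows": [
    [1, [0, 0, 0], 0],
    [1, [0, 0, 0], 0],
    [1, [0, 0, 0], 0],
    [1, [0, 0.1, -0.2], 0],
    [1, [0, 0.3, -0.45], 0],
    [1, [0, 0.5, -0.7], 0],
    [1, [0, 0.7, -1], 0],
    [1, [0, 0.8, -1.15], 0]
  ],
  "grip_force": 50
}}

```text
time: 10.78
ee_pos: [462.1, -352.9, 314.4]
eef_rot: [0.583, 0.813, -0.001, -0.002]
force: [-5.0, -2.2, -2.2]
width: 0.269
finger_force: 50.0
```

Request:
{"name": "carry_out", "arguments": {
  "rows": [
    [1, [0, 0.1, -0.3], 0],
    [1, [0, 0.3, -0.7], 0],
    [1, [0, 0.5, -1.1], 0],
    [1, [0, 0.7, -1.5], 0],
    [1, [0, 1, -1.9], 0],
    [1, [0, 1.3, -2.3], 0],
    [1, [0, 1.5, -2.7], 0],
    [1, [0, 1.5, -2.7], 0]
  ],
  "grip_force": 60
}}

```text
time: 11.45
ee_pos: [477.9, -348.2, 343.4]
eef_rot: [0.583, 0.813, 0.0, 0.001]
force: [-0.3, -0.2, -3.0]
width: 0.266
finger_force: 60.0
```

Run:
```python
from m import *
goto(0,0,0,0); c,im=shot('scene','s6.png'); s0,s1,n=ends(im,(250,400,180,330)); print(s0,s1,n); w,iw=shot('wrist','w6.png'); q=np.argwhere(red(iw,0,640,0,400))[:,::-1]; print(len(q), q.min(0),q.max(0))
a=np.hstack([cv2.resize(cv2.imread('pics/s6.png')[190:340,290:420],(390,450),interpolation=2),cv2.resize(cv2.imread('pics/w6.png')[100:280,240:404],(410,450),interpolation=2)]); cv2.imwrite('pics/f.png',a)
```

```text
t 11.45 pos [ 477.9 -348.2  343.4] azy 18.71 shift cm [ 48.38 -34.14  34.19] turn 18.71 F [-0.3 -0.2 -3. ] w 24.2 tool z [ 0.002 -0.001 -1.   ]
[333.97245887 258.12521533] [368.09178214 275.82305498] 401
1522 [296 302] [342 334]
```

View pics/f.png

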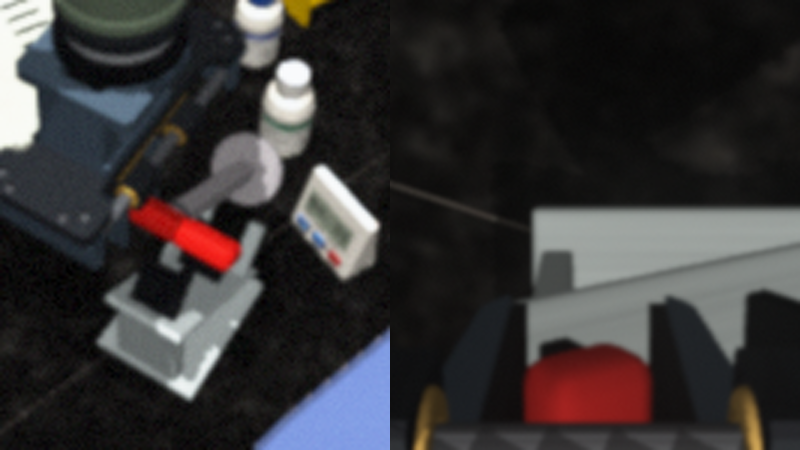

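Request:
{"name": "carry_out", "arguments": {
  "rows": [
    [1, [0, 0.2, -0.7], 0],
    [1, [0, 0.4, -2], 0],
    [1, [0, 0.6, -3.8], 0],
    [1, [0, 0.6, -5.8], 0],
    [1, [0, 0.6, -7.8], 0],
    [1, [0, 0.6, -9.8], 0],
    [1, [0, 0.6, -11.3], 0],
    [1, [0, 0.6, -12], 0]
  ]
}}

```text
time: 12.22
ee_pos: [482.8, -346.4, 465.1]
eef_rot: [0.583, 0.812, -0.0, 0.002]
force: [0.2, -0.4, -2.7]
width: 0.263
finger_force: 60.0
```

Run:
```python
from m import *
goto(476.9,-113.3,462,-16)
```

```text
t 12.22 pos [ 482.8 -346.4  465.1] azy 18.68 shift cm [22.27  6.91  0.25] turn 34.68 F [ 0.2 -0.4 -2.7] w 24.0 tool z [ 0.003 -0.003 -1.   ]
```

Request:
{"name": "carry_out", "arguments": {
  "rows": [
    [1, [0, 0, 0], 0],
    [1, [0, 0, 0], 0],
    [1, [0, 0, 0], 0],
    [1, [0, 0, 0], 0],
    [1, [0, 0, 0], 0],
    [1, [0, 0, 0], 0],
    [1, [0, 0, 0], 0],
    [1, [0, 0, 0], 0]
  ],
  "grip_force": 25
}}

```text
time: 12.88
ee_pos: [482.8, -346.4, 462.0]
eef_rot: [0.583, 0.813, -0.0, -0.0]
force: [-1.0, -0.5, -2.5]
width: 0.279
finger_force: 25.0
```

Run:
```python
from m import *
goto(0,0,0,0); print(ctrl.observe()['ft_torque'].round(3)); c,im=shot('scene','s7.png'); s0,s1,n=ends(im,(250,450,80,330)); print(s0,s1,n)
```

```text
t 12.88 pos [ 482.8 -346.4  462. ] azy 18.69 shift cm [ 48.27 -34.62  46.22] turn 18.69 F [-1.  -0.5 -2.5] w 25.5 tool z [-0.  0. -1.]
[0.017 0.029 0.008]
[334.20670313 215.57519395] [375.35373952 236.29760425] 512
```

Request:
{"name": "carry_out", "arguments": {
  "rows": [
    [1, [0, 0, 0], 0],
    [1, [0, 0, 0], 0],
    [1, [0, 0, 0], 0],
    [1, [0, 0, 0], 0],
    [1, [0, 0, 0], 0],
    [1, [0, 0, 0], 0],
    [1, [0, 0, 0], 0],
    [1, [0, 0, 0], 0]
  ],
  "grip_force": 14
}}

```text
time: 13.6
ee_pos: [482.7, -346.4, 462.3]
eef_rot: [0.583, 0.813, -0.0, 0.0]
force: [-0.7, 0.6, -2.4]
width: 0.282
finger_force: 14.0
```

Request:
{"name": "carry_out", "arguments": {
  "rows": [
    [1, [0, 0, 0], 0],
    [1, [0, 0, 0], 0],
    [1, [0, 0, 0], 0],
    [1, [0, 0, 0], 0],
    [1, [0, 0, 0], 0],
    [1, [0, 0, 0], 0],
    [1, [0, 0, 0], 0],
    [1, [0, 0, 0], 0]
  ],
  "grip_force": 10
}}

```text
time: 14.27
ee_pos: [483.0, -346.3, 462.3]
eef_rot: [0.583, 0.812, 0.0, 0.0]
force: [-0.5, -1.2, -1.9]
width: 0.174
finger_force: 10.0
```

```bash
cat > seek.py <<'E'
from m import *
# tilt of key: fit projected model of the shaft/flange? print bar ends and grey flange via recogniser
def look(tag):
    goto(0,0,0,0); c,im=shot('scene',tag+'.png'); s0,s1,n=ends(im,(200,480,60,330)); print(s0.round(1),s1.round(1),n)
    print('foot',[(np.round(d['at']).tolist(),round(d['conf'],2)) for d in spotter.recognise('scene','key_foot')][:2],'bar',[(np.round(d['at']).tolist(),round(d['conf'],2)) for d in spotter.recognise('scene','key_bar')][:2])
E
python3 -c "
from seek import *
look('s8')"
```

```text
t 14.27 pos [ 483.  -346.3  462.3] azy 18.68 shift cm [ 48.29 -34.72  46.17] turn 18.68 F [-0.5 -1.2 -1.9] w 15.9 tool z [ 0.001  0.    -1.   ]
[334.3 219.2] [368.4 247.9] 503
foot [([484.0, -359.0, 220.0], 0.81)] bar [([487.0, -355.0, 231.0], 0.57)]
```

Request:
{"name": "carry_out", "arguments": {
  "rows": [
    [1, [0, 0, 0], 0],
    [1, [0, 0, 0], 0],
    [1, [0, 0, 0], 0],
    [1, [0, 0, 0], 0],
    [1, [0, 0, 0], 0],
    [1, [0, 0, 0], 0],
    [1, [0, 0, 0], 0],
    [1, [0, 0, 0], 0]
  ],
  "grip_force": 60
}}

```text
time: 15.08
ee_pos: [482.8, -346.4, 462.3]
eef_rot: [0.583, 0.813, -0.0, 0.0]
force: [0.4, -0.6, -1.9]
width: 0.171
finger_force: 60.0
```

Run:
```python
from seek import *
look('s9'); c=cam('scene'); s=ctrl.observe(); M=R.from_quat(s['eef_rot']).as_matrix(); g=s['ee_pos']+172*M[:,2]
im=cv2.imread('pics/s9.png')[:,:,::-1]; p=np.argwhere(red(im,200,480,60,330))[:,::-1].astype(float)
# silhouette fit: right end lines
s0,s1,n=ends(im,(200,480,60,330))
for al in (0,10,15,20,25,30):
    a=np.radians(al); d=-M[:,0]*np.cos(a)+np.array([0,0,-1])*np.sin(a)
    q=proj(c,[g,g+40*d,g+85*d]); v=q[2]-q[1]; print(al,q.round(1).tolist(),np.degrees(np.arctan2(v[1],v[0])).round(1))
v=s1-s0; print('obs',np.degrees(np.arctan2(v[1],v[0])).round(1))
shot('wrist','w9.png')
cv2.imwrite('pics/g.png',np.hstack([cv2.resize(im[150:350,270:430,::-1],(440,550),interpolation=2),cv2.resize(cv2.imread('pics/w9.png')[0:400,240:480],(330,550))]))
```

```text
t 15.08 pos [ 482.8 -346.4  462.3] azy 18.69 shift cm [ 48.28 -34.63  46.22] turn 18.69 F [ 0.4 -0.6 -1.9] w 15.6 tool z [ 0. -0. -1.]
[334.2 219.3] [368.1 248.1] 498
foot [([482.0, -358.0, 224.0], 0.6)] bar [([488.0, -356.0, 228.0], 0.59), ([688.0, -304.0, 58.0], 0.52)]
0 [[330.5, 215.2], [350.4, 225.2], [373.8, 237.1]] 26.8
10 [[330.5, 215.2], [349.9, 227.6], [372.4, 242.0]] 32.6
15 [[330.5, 215.2], [349.4, 228.6], [371.2, 244.1]] 35.4
20 [[330.5, 215.2], [348.8, 229.6], [369.7, 245.9]] 38.1
25 [[330.5, 215.2], [348.1, 230.4], [367.9, 247.5]] 40.8
30 [[330.5, 215.2], [347.2, 231.1], [365.9, 248.8]] 43.5
obs 40.4
```

View pics/g.png

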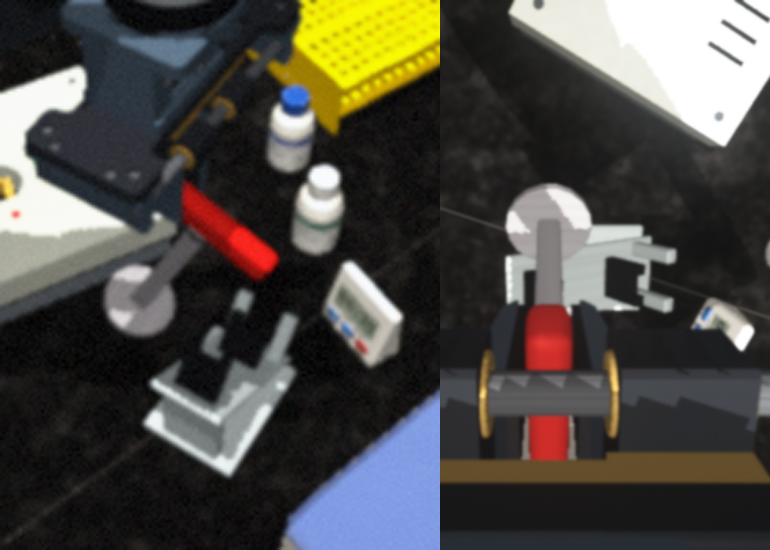

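Run:
```python
from m import *
goto(465.4,-153.3,462,-16)
im=cv2.imread('pics/top0.png').astype(int); print(im[226:243,268:285].sum(2)//3)
```

```text
t 15.28 pos [ 482.8 -346.4  462.3] azy 18.69 shift cm [18.84  4.54  0.03] turn 34.69 F [ 0.9 -0.1 -3.5] w 15.5 tool z [ 0. -0. -1.]
[[239 239 232 212 171 121  98  94  95  98 108 141 184 220 237 240 238]
 [239 229 183 123 152 160 111  89  90  95 102 105 109 142 200 235 240]
 [230 182 125 119 188 204 186 180 151 102  93  98 100 101 122 203 238]
 [196 126 102 168 208 205 206 207 199 182 163 122  92  94  96 152 224]
 [145 103 104 189 203 186 202 207 206 207 202 188 178 159 116 109 174]
 [111 102 134 188 167 124 162 180 192 204 207 206 206 200 186 179 162]
 [101 104 171 188 136  99  98 108 137 166 188 205 209 206 207 204 169]
 [ 96 117 180 170 100  94 100 105 103 102 126 165 180 189 204 191 132]
 [ 94 134 190 179 113  86  91  96  98 102 105 103 102 135 184 170 111]
 [ 94 161 205 201 187 181 153 102  87  94  99  99  96 140 179 156 112]
 [111 185 209 205 206 206 198 183 165 123  89  88  88 171 190 136 107]
 [109 147 168 184 202 207 205 206 202 189 180 160 122 184 183 105 129]
 [115  93  86 116 156 174 190 204 207 205 206 200 189 187 152  96 179]
 [171 105  92  85  85 100 133 162 186 205 210 206 209 182 105 134 221]
 [227 167 104  92  87  90  93  92 117 158 173 185 198 162 107 195 237]
 [240 227 164 102  90  87  88  89  88  86  87 115 138 151 196 234 240]
 [239 239 229 188 136  98  87  86  87  85  89 103 153 215 237 240 238]]
```

Run:
```python
from m import *
goto(462.4,-152.3,462,-20.4)
```

```text
t 15.28 pos [ 482.8 -346.4  462.3] azy 18.69 shift cm [19.03  4.29  0.03] turn 39.09 F [ 0.9 -0.1 -3.5] w 15.5 tool z [ 0. -0. -1.]
```

Request:
{"name": "carry_out", "arguments": {
  "rows": [
    [1, [1.2, 0.3, 0], 3],
    [1, [4, 1, 0], 9],
    [1, [7.2, 1.8, 0], 15],
    [1, [10.6, 2.7, 0], 21],
    [1, [14, 3.5, 0], 27],
    [1, [16.8, 4.2, 0], 33],
    [1, [18.4, 4.7, 0], 38],
    [1, [18.8, 4.7, 0], 39.1]
  ]
}}

```text
time: 15.95
ee_pos: [466.6, -150.5, 462.7]
eef_rot: [0.821, 0.57, 0.001, -0.0]
force: [0.2, -0.1, -2.7]
width: 0.169
finger_force: 60.0
```

Run:
```python
from m import *
c,im=shot('wrist','w10.png'); goto(462.4,-152.3,462,-20.4)
for nm,f in(('red',lambda a:(a[:,:,0]>a[:,:,1]+60)&(a[:,:,0]>a[:,:,2]+60)),('green',lambda a:(a[:,:,1]>a[:,:,0]+40)&(a[:,:,1]>a[:,:,2]+30))):
    for q in blobs(im,(0,640,0,400),f,4): print(nm,q,onplane(c,[q[0]],70).round(1))
print('pred',proj(c,[[484,-74.5,70],[469.6,-152.8,70],[517.1,-113.9,70],[437,-112.1,70]]).round(0).tolist())
c2,im2=shot('scene','s10.png'); s0,s1,n=ends(im2,(150,480,60,330)); v=s1-s0; print(s0,s1,n,'obs',np.degrees(np.arctan2(v[1],v[0])).round(1))
s=ctrl.observe(); M=R.from_quat(s['eef_rot']).as_matrix(); g=s['ee_pos']+172*M[:,2]
for al in (15,20,25,30):
    a=np.radians(al); d=-M[:,0]*np.cos(a)+np.array([0,0,-1])*np.sin(a); q=proj(c2,[g+40*d,g+85*d]); v=q[1]-q[0]; print(al,q.round(1).tolist(),np.degrees(np.arctan2(v[1],v[0])).round(1))
```

```text
t 16.0 pos [ 466.5 -151.1  462.7] azy -20.37 shift cm [-0.26 -0.34  0.07] turn 0.03 F [-1.5  0.3 -2.6] w 15.5 tool z [ 0.     0.001 -1.   ]
red ([309.6, 101.9], 56) [[484.4 -74.6  70. ]]
red ([318.8, 246.8], 1388) [[ 438.3 -225.2   70. ]]
red ([318.8, 318.7], 944) [[ 406.4 -311.    70. ]]
red ([508.9, 304.8], 15) [[ 622.5 -371.6   70. ]]
green ([352.9, 128.2], 40) [[ 517.1 -114.7   70. ]]
green ([280.4, 154.1], 38) [[ 436.8 -113.3   70. ]]
pred [[309.0, 102.0], [323.0, 178.0], [353.0, 127.0], [280.0, 153.0]]
[261.16790726 151.96156936] [272.15483911 199.9645604 ] 370 obs 77.1
15 [[267.5, 175.8], [273.1, 195.8]] 74.3
20 [[267.5, 176.7], [273.2, 197.5]] 74.8
25 [[267.6, 177.4], [273.2, 198.9]] 75.3
30 [[267.6, 178.0], [273.1, 199.9]] 75.7
```

Request:
{"name": "carry_out", "arguments": {
  "rows": [
    [1, [-0.25, -0.35, 0], 0],
    [1, [-0.25, -0.35, 0.8], 0],
    [1, [-0.25, -0.35, 1.8], 0],
    [1, [-0.25, -0.35, 2.8], 0],
    [1, [-0.25, -0.35, 3.6], 0],
    [1, [-0.25, -0.35, 4.4], 0],
    [1, [-0.25, -0.35, 5], 0],
    [1, [-0.25, -0.35, 5], 0]
  ],
  "grip_force": 40
}}

```text
time: 16.72
ee_pos: [463.2, -154.0, 411.6]
eef_rot: [0.821, 0.57, 0.001, -0.001]
force: [0.8, 2.2, -1.6]
width: 0.172
finger_force: 40.0
```

Request:
{"name": "carry_out", "arguments": {
  "rows": [
    [1, [1, 0, 0], 0],
    [1, [2, 0, 0], 0],
    [1, [3, 0, 0], 0],
    [1, [4, 0, 0], 0],
    [1, [5, 0, 0], 0],
    [1, [6, 0, 0], 0],
    [1, [6.5, 0, 0], 0],
    [1, [6.5, 0, 0], 0]
  ]
}}

```text
time: 17.38
ee_pos: [486.0, -92.2, 412.1]
eef_rot: [0.821, 0.571, 0.0, -0.0]
force: [-0.1, -2.0, -1.7]
width: 0.171
finger_force: 40.0
```

```bash
cat >> seek.py <<'E'
def roll(tag):
    s=ctrl.observe(); c2,im2=shot('scene',tag+'.png'); M=R.from_quat(s['eef_rot']).as_matrix(); g=s['ee_pos']+172*M[:,2]
    s0,s1,n=ends(im2,(150,480,60,330)); print('bar end',s1.round(1),n)
    for al in (-10,0,10,20,30):
        a=np.radians(al); d=-M[:,0]*np.cos(a)+np.array([0,0,-1])*np.sin(a); print(al,proj(c2,[g+85*d]).round(1).tolist(),end=' ')
    print(); goto(476.9-35*M[0,0]*-1,-113.8+35*M[1,0],s['ee_pos'][2],-20.4)
E
python3 -c "
from seek import *
roll('s11')"
```

```text
bar end [267.7 191.8] 317
-10 [[265.5, 179.2]] 0 [[266.4, 184.7]] 10 [[267.1, 189.3]] 20 [[267.4, 192.7]] 30 [[267.5, 195.0]] 
t 17.43 pos [485.9 -92.5 412.1] azy -20.36 shift cm [ 1.2 -0.1 -0. ] turn 0.04 F [-1.2 -1.2 -2.3] w 15.7 tool z [ 0.     0.001 -1.   ]
```

Request:
{"name": "carry_out", "arguments": {
  "rows": [
    [1, [0.5, 0, 0], 0],
    [1, [1, 0, 0], 0],
    [1, [1.5, 0, 0], 0],
    [1, [2, 0, 0], 0],
    [1, [2.5, 0, 0], 0],
    [1, [3, 0, 0], 0],
    [1, [3, 0, 0], 0],
    [1, [3, 0, 0], 0]
  ]
}}

```text
time: 18.1
ee_pos: [496.0, -64.8, 412.2]
eef_rot: [0.821, 0.571, 0.0, -0.001]
force: [-1.1, -2.6, -4.4]
width: 0.173
finger_force: 40.0
```

```bash
python3 -c "
from seek import *
roll('s12')"
```

```text
bar end [264.3 179.2] 271
-10 [[262.3, 169.5]] 0 [[263.3, 175.0]] 10 [[264.0, 179.6]] 20 [[264.4, 183.1]] 30 [[264.5, 185.5]] 
t 18.15 pos [496.  -64.9 412.2] azy -20.42 shift cm [-1.75 -0.09  0.  ] turn -0.02 F [-0.7 -2.  -3.8] w 15.7 tool z [-0.     0.001 -1.   ]
```

Request:
{"name": "carry_out", "arguments": {
  "rows": [
    [1, [0.4, 0, 0], 0],
    [1, [0.8, 0, 0], 0],
    [1, [1.2, 0, 0], 0],
    [1, [1.5, 0, 0], 0],
    [1, [1.8, 0, 0], 0],
    [1, [1.8, 0, 0], 0],
    [1, [1.8, 0, 0], 0],
    [1, [1.8, 0, 0], 0]
  ]
}}

```text
time: 18.82
ee_pos: [502.4, -48.4, 412.3]
eef_rot: [0.821, 0.571, 0.0, 0.0]
force: [-0.6, -3.6, -3.9]
width: 0.17
finger_force: 40.0
```

```bash
python3 -c "
from seek import *
roll('s13')
im=cv2.imread('pics/s13.png')[:,:,::-1]
print(blobs(im,(180,420,100,320),lambda a:(a[:,:,0]>90)&(a[:,:,1]<60)&(a[:,:,2]<60),3))"
```

```text
bar end [262.7 171.4] 249
-10 [[260.8, 163.8]] 0 [[261.7, 169.3]] 10 [[262.4, 173.9]] 20 [[262.9, 177.5]] 30 [[263.0, 179.9]] 
t 18.87 pos [502.4 -48.4 412.3] azy -20.42 shift cm [-3.52 -0.11  0.  ] turn -0.02 F [-0.7 -2.5 -3.6] w 15.9 tool z [ 0.001  0.    -1.   ]
[([258.2, 156.6], 249)]
```

```bash
cat > fit.py <<'E'
from seek import *
from itertools import product
def model(M,g,al,off,dz):
    a=np.radians(al); y=-M[:,0]*np.cos(a)+np.array([0,0,-1])*np.sin(a); x=-M[:,1]; z=np.cross(x,y); z=z*np.sign(z[2])
    b=g+off*y+dz*z; f=b-151*z; t=np.linspace(0,2*np.pi,48,endpoint=False)
    ring=lambda r,h:[f+r*np.cos(q)*x+r*np.sin(q)*y+h*z for q in t]
    box=lambda X,Y,z0,z1:[f+i*X*x+j*Y*y+k*z for i in(-1,1) for j in(-1,1) for k in(z0,z1)]
    return [np.array(ring(27,0)+ring(27,8)),np.array(box(7,7,8,140)),np.array(box(8,50,140,162))],f,z
def fit(tag,cams=('wrist','scene'),als=np.arange(-14,27,2)):
    s=ctrl.observe(); M=R.from_quat(s['eef_rot']).as_matrix(); g=s['ee_pos']+172*M[:,2]; E={}
    for n in cams:
        c,im=shot(n,f'{tag}_{n}.png'); G=cv2.GaussianBlur(im,(0,0),1.).astype(np.float32)
        gx=cv2.Sobel(G,-1,1,0);gy=cv2.Sobel(G,-1,0,1); E[n]=(c,np.minimum(np.hypot(gx,gy).max(2),150))
    out=[]
    for al,off,dz in product(als,(31,35,39),(-6,0,6,12,18)):
        P,f,z=model(M,g,al,off,dz); sc=0
        for n,(c,e) in E.items():
            for k,p in enumerate(P[:1] if n=='wrist' else P[:1]):
                h=cv2.convexHull(proj(c,p).astype(np.float32)); m=np.zeros(e.shape,np.uint8); cv2.polylines(m,[h.astype(np.int32)],True,1,1); sc+=e[m>0].mean() if m.any() else 0
        out.append((sc,al,off,dz,f.round(0).tolist()))
    for o in sorted(out,key=lambda o:-o[0])[:6]: print(o)
    return out
E
python3 -c "
from fit import *
fit('f13')
fit('f13b',('wrist',))"
```

```text
(np.float32(160.10966), np.int64(-14), 35, 0, [478.0, -114.0, 102.0])
(np.float32(158.99443), np.int64(-12), 39, 0, [478.0, -114.0, 101.0])
(np.float32(154.34082), np.int64(-8), 35, -6, [483.0, -101.0, 90.0])
(np.float32(154.22118), np.int64(-12), 31, -6, [481.0, -107.0, 93.0])
(np.float32(148.21436), np.int64(-12), 39, 6, [479.0, -112.0, 107.0])
(np.float32(147.81393), np.int64(-10), 31, -6, [482.0, -103.0, 91.0])
(np.float32(64.109), np.int64(-14), 31, 12, [480.0, -108.0, 113.0])
(np.float32(63.46952), np.int64(-12), 35, 18, [481.0, -106.0, 118.0])
(np.float32(60.20631), np.int64(-10), 39, 18, [481.0, -106.0, 116.0])
(np.float32(59.092083), np.int64(-12), 39, 6, [479.0, -112.0, 107.0])
(np.float32(58.504074), np.int64(-14), 35, 0, [478.0, -114.0, 102.0])
(np.float32(58.117477), np.int64(-12), 39, 0, [478.0, -114.0, 101.0])
```

Request:
{"name": "carry_out", "arguments": {
  "rows": [
    [1, [-0.5, -0.1, 0], 0],
    [1, [-1, -0.1, 0], 0],
    [1, [-1.4, -0.1, 0], 0],
    [1, [-1.4, -0.1, 0.3], 0],
    [1, [-1.4, -0.1, 0.6], 0],
    [1, [-1.4, -0.1, 0.8], 0],
    [1, [-1.4, -0.1, 1], 0],
    [1, [-1.4, -0.1, 1.1], 0]
  ]
}}

```text
time: 19.68
ee_pos: [496.5, -61.1, 400.8]
eef_rot: [0.821, 0.571, -0.0, -0.0]
force: [0.0, -0.2, -2.4]
width: 0.177
finger_force: 40.0
```

```bash
python3 -c "
from seek import *
roll('s14')"
```

```text
bar end [264.1 180.3] 252
-10 [[262.2, 172.4]] 0 [[263.1, 177.9]] 10 [[263.8, 182.4]] 20 [[264.2, 185.8]] 30 [[264.3, 188.1]] 
t 19.73 pos [496.5 -61.1 400.7] azy -20.4 shift cm [-2.12  0.   -0.01] turn -0.0 F [-0.3 -0.  -2.9] w 15.4 tool z [-0.001  0.    -1.   ]
```

Request:
{"name": "carry_out", "arguments": {
  "rows": [
    [1, [-0.5, 0, 0], 0],
    [1, [-1, 0, 0], 0],
    [1, [-1.5, 0, 0], 0],
    [1, [-2, 0, 0], 0],
    [1, [-2.4, 0, 0], 0],
    [1, [-2.5, 0, 0], 0],
    [1, [-2.4, 0, 0.2], 0],
    [1, [-2.3, 0, 0.3], 0]
  ]
}}

```text
time: 20.4
ee_pos: [488.4, -83.2, 400.9]
eef_rot: [0.821, 0.571, 0.0, 0.002]
force: [-2.8, 2.3, 17.0]
width: 0.17
finger_force: 40.0
```

```bash
python3 -c "
from seek import *
roll('s15')"
```

```text
bar end [267.1 191. ] 297
-10 [[264.9, 180.1]] 0 [[265.9, 185.5]] 10 [[266.5, 190.0]] 20 [[266.9, 193.4]] 30 [[266.9, 195.6]] 
t 20.45 pos [488.4 -83.1 400.9] azy -20.41 shift cm [ 0.23 -0.01  0.  ] turn -0.01 F [-1.3  3.9 13.7] w 16.0 tool z [ 0.002 -0.003 -1.   ]
```

Request:
{"name": "carry_out", "arguments": {
  "rows": [
    [1, [0, 0, -0.3], 0],
    [1, [0.1, 0, -0.5], 0],
    [1, [0.25, 0, -0.5], 0],
    [1, [0.3, 0, -0.3], 0],
    [1, [0.3, 0, -0.1], 0],
    [1, [0.3, 0, 0.1], 0],
    [1, [0.3, 0, 0.3], 0],
    [1, [0.3, 0, 0.3], 0]
  ]
}}

```text
time: 21.12
ee_pos: [489.6, -79.2, 400.5]
eef_rot: [0.821, 0.571, 0.003, 0.001]
force: [-6.0, 5.4, 29.3]
width: 0.174
finger_force: 40.0
```

```bash
python3 -c "
from seek import *
roll('s16');s=ctrl.observe();M=R.from_quat(s['eef_rot']).as_matrix();print('F tool',(M.T@s['force']).round(1),'T tool',(M.T@s['ft_torque']).round(2))"
```

```text
bar end [266.5 189.1] 291
-10 [[264.5, 178.7]] 0 [[265.5, 184.1]] 10 [[266.1, 188.6]] 20 [[266.5, 192.0]] 30 [[266.6, 194.2]] 
t 21.17 pos [489.6 -79.2 400.5] azy -20.42 shift cm [-0.18  0.02 -0.  ] turn -0.02 F [-6.   4.7 28.4] w 16.1 tool z [ 0.006  0.001 -1.   ]
F tool [  2.4  -7.1 -28.4] T tool [1.7  0.26 0.06]
```

Request:
{"name": "carry_out", "arguments": {
  "rows": [
    [1, [0, 0, -0.3], 0],
    [1, [0, -0.1, -0.5], 0],
    [1, [0, -0.2, -0.5], 0],
    [1, [0, -0.2, -0.3], 0],
    [1, [0, -0.2, -0.1], 0],
    [1, [0, -0.2, 0], 0],
    [1, [0, -0.2, 0.1], 0],
    [1, [0, -0.2, 0.1], 0]
  ]
}}

```text
time: 21.83
ee_pos: [488.0, -79.1, 400.4]
eef_rot: [0.821, 0.571, 0.003, 0.002]
force: [-6.4, 2.6, 34.8]
width: 0.174
finger_force: 40.0
```

```bash
cat > ft.py <<'E'
from seek import *
s=ctrl.observe();M=R.from_quat(s['eef_rot']).as_matrix();print(s['time'],'F tool',(M.T@s['force']).round(1),'T tool',(M.T@s['ft_torque']).round(2));goto(476.9+35*M[0,0],-113.8+35*M[1,0],s['ee_pos'][2],-20.4)
E
python3 ft.py
```

```text
21.8333 F tool [  0.3  -6.6 -34.9] T tool [ 1.73 -0.16  0.01]
t 21.83 pos [488.  -79.1 400.4] azy -20.41 shift cm [-0.14  0.17  0.  ] turn -0.01 F [-6.4  2.6 34.8] w 15.9 tool z [ 0.007 -0.001 -1.   ]
```

Run:
```python
from fit import *
import fit as F
o=F.fit('f17',('wrist','scene'),np.arange(-6,7,2)); print('--'); F.fit('f17b',('scene',),np.arange(-4,5,2)); print('--'); F.fit('f17c',('wrist',),np.arange(-4,5,2))
```

```text
(np.float32(170.80127), np.int64(0), 39, -6, [477.0, -116.0, 71.0])
(np.float32(158.32156), np.int64(-2), 35, -6, [476.0, -117.0, 73.0])
(np.float32(157.45012), np.int64(-2), 39, 0, [475.0, -121.0, 79.0])
(np.float32(157.37576), np.int64(-4), 35, -6, [474.0, -122.0, 74.0])
(np.float32(154.6307), np.int64(0), 35, 0, [478.0, -112.0, 77.0])
(np.float32(153.95796), np.int64(-6), 31, -6, [474.0, -124.0, 75.0])
--
(np.float32(107.298035), np.int64(-2), 35, -6, [476.0, -117.0, 73.0])
(np.float32(107.18648), np.int64(0), 39, -6, [477.0, -116.0, 71.0])
(np.float32(106.30807), np.int64(-4), 39, 0, [473.0, -126.0, 80.0])
(np.float32(105.480484), np.int64(-4), 31, -6, [476.0, -119.0, 74.0])
(np.float32(100.4084), np.int64(-4), 35, -6, [474.0, -122.0, 74.0])
(np.float32(99.49776), np.int64(-4), 35, 0, [475.0, -122.0, 80.0])
--
(np.float32(69.93332), np.int64(0), 35, 0, [478.0, -112.0, 77.0])
(np.float32(67.9879), np.int64(-2), 31, 0, [478.0, -113.0, 79.0])
(np.float32(67.95976), np.int64(-2), 31, -6, [478.0, -114.0, 73.0])
(np.float32(67.43687), np.int64(0), 31, 18, [479.0, -108.0, 95.0])
(np.float32(66.115295), np.int64(2), 39, 6, [479.0, -111.0, 82.0])
(np.float32(65.69178), np.int64(2), 35, 18, [480.0, -108.0, 94.0])
```

Request:
{"name": "carry_out", "arguments": {
  "rows": [
    [1, [0, 0, -0.1], 0],
    [1, [0, 0, -0.2], 0],
    [1, [0, 0, -0.3], 0],
    [1.6, [0, 0, -0.3], 0],
    [3, [0, 0, -0.3], 0],
    [4, [0, 0, -0.3], 0],
    [5, [0, 0, -0.3], 0],
    [5, [0, 0, -0.3], 0]
  ],
  "grip_force": 20
}}

```text
time: 22.7
ee_pos: [487.5, -79.3, 396.4]
eef_rot: [0.821, 0.571, -0.001, -0.001]
force: [-0.2, 0.7, -0.1]
width: 0.437
finger_force: 0.0
```

Run:
```python
from fit import *
s=ctrl.observe(); print(s['force'].round(1),s['ee_pos'].round(1),s['width'])
_,im=shot('scene','s18.png'); s0,s1,n=ends(im,(150,480,60,330)); print(s0,s1,n)
fit('f18',('wrist','scene'),np.arange(-10,11,2))
```

```text
[-0.2  0.7 -0.1] [487.5 -79.3 396.4] 0.43701226559785605
[255.56865825 153.545792  ] [266.03709372 189.69970753] 291
(np.float32(174.43619), np.int64(-2), 31, -6, [474.0, -114.0, 69.0])
(np.float32(159.98068), np.int64(0), 39, 0, [473.0, -116.0, 73.0])
(np.float32(159.7862), np.int64(0), 35, 0, [475.0, -112.0, 73.0])
(np.float32(157.01013), np.int64(-2), 31, 0, [474.0, -113.0, 75.0])
(np.float32(154.83801), np.int64(2), 39, 6, [475.0, -111.0, 78.0])
(np.float32(154.78262), np.int64(-2), 35, 0, [473.0, -117.0, 75.0])
```

```bash
python3 -c "
from m import *
goto(476.9,-113.8,394,-20.4); print(ctrl.observe()['joint_pos'].round(2))"
```

```text
t 22.85 pos [487.6 -79.3 396.7] azy -20.41 shift cm [-3.61  0.2   0.27] turn -0.01 F [ 0.2 -0.5  0.1] w 49.1 tool z [-0.001  0.    -1.   ]
[-0.18  0.2   1.75 -0.    1.19  0.17]
```

Request:
{"name": "carry_out", "arguments": {
  "rows": [
    [5, [-0.5, 0, 0], 0],
    [5, [-1.4, 0.1, 0], 0],
    [5, [-2.4, 0.2, 0], 0],
    [5, [-3.2, 0.2, 0.1], 0],
    [5, [-3.6, 0.2, 0.2], 0],
    [5, [-3.6, 0.2, 0.2], 0],
    [1, [-3.6, 0.2, 0.2], 0],
    [1, [-3.6, 0.2, 0.2], 0]
  ]
}}

```text
time: 23.52
ee_pos: [476.9, -113.7, 395.3]
eef_rot: [0.821, 0.57, 0.0, -0.0]
force: [-0.7, 0.3, -1.1]
width: 0.433
finger_force: 0.0
```

Request:
{"name": "carry_out", "arguments": {
  "rows": [
    [1, [0, 0, 0], 0],
    [1, [0, 0, 0], 0],
    [1, [0, 0, 0], 0],
    [1, [0, 0, 0], 0],
    [1, [0, 0, 0], 0],
    [1, [0, 0, 0], 0],
    [1, [0, 0, 0], 0],
    [1, [0, 0, 0], 0]
  ]
}}

```text
time: 24.18
ee_pos: [476.9, -113.6, 395.2]
eef_rot: [0.821, 0.571, 0.0, -0.0]
force: [-0.1, 0.2, -0.1]
width: 0.176
finger_force: 20.0
```

```bash
python3 ft.py
```

```text
24.1833 F tool [ 0.1 -0.1  0.1] T tool [ 0.01  0.1  -0.05]
t 24.18 pos [ 476.9 -113.6  395.2] azy -20.41 shift cm [3.48 0.   0.  ] turn -0.01 F [-0.1  0.2 -0.1] w 16.0 tool z [-0.  0. -1.]
```

Request:
{"name": "carry_out", "arguments": {
  "rows": [
    [1, [0, 0, 0], 6],
    [1, [0, 0, 0], 12],
    [1, [0, 0, 0], 18],
    [1, [0, 0, 0], 24],
    [1, [0, 0, 0], 30],
    [1, [0, 0, 0], 36],
    [1, [0, 0, 0], 42],
    [1, [0, 0, 0], 48]
  ],
  "grip_force": 40
}}

```text
time: 24.85
ee_pos: [477.2, -113.9, 395.2]
eef_rot: [0.983, 0.185, 0.0, 0.001]
force: [0.3, -0.5, -2.1]
width: 0.17
finger_force: 40.0
```

```bash
python3 ft.py
```

```text
24.85 F tool [0.1 0.6 2.1] T tool [-0.26  0.16 -0.17]
t 24.85 pos [ 477.2 -113.9  395.2] azy -68.66 shift cm [ 3.47 -0.02  0.  ] turn -48.26 F [ 0.3 -0.5 -2.1] w 15.5 tool z [ 0.001 -0.001 -1.   ]
```

Request:
{"name": "carry_out", "arguments": {
  "rows": [
    [1, [0, 0, 0], 6],
    [1, [0, 0, 0], 12],
    [1, [0, 0, 0], 18],
    [1, [0, 0, 0], 23],
    [1, [0, 0, 0], 27],
    [1, [0, 0, 0], 30],
    [1, [0, 0, 0], 32],
    [1, [0, 0, 0], 32]
  ]
}}

```text
time: 25.52
ee_pos: [477.1, -113.9, 395.2]
eef_rot: [0.996, -0.091, 0.0, 0.0]
force: [0.6, -0.5, -0.5]
width: 0.171
finger_force: 40.0
```

```bash
python3 ft.py
```

```text
25.5167 F tool [0.7 0.4 0.5] T tool [-0.18  0.17 -0.07]
t 25.52 pos [ 477.1 -113.9  395.2] azy -100.42 shift cm [ 3.48 -0.01  0.  ] turn -80.02 F [ 0.6 -0.5 -0.5] w 15.6 tool z [ 0.001 -0.001 -1.   ]
```

Request:
{"name": "carry_out", "arguments": {
  "rows": [
    [1, [0, 0, 0], 1],
    [1, [0, 0, 0], 2],
    [1, [0, 0, 0], 3],
    [1, [0, 0, 0], 4],
    [1, [0, 0, 0], 5],
    [1, [0, 0, 0], 6],
    [1, [0, 0, 0], 6],
    [1, [0, 0, 0], 6]
  ]
}}

```text
time: 26.18
ee_pos: [477.0, -113.8, 395.2]
eef_rot: [0.99, -0.143, 0.0, 0.0]
force: [1.6, -2.6, -3.8]
width: 0.172
finger_force: 40.0
```

```bash
python3 ft.py
```

```text
26.1833 F tool [2.3 2.1 3.8] T tool [-0.46  0.53 -0.25]
t 26.18 pos [ 477.  -113.8  395.2] azy -106.4 shift cm [3.49 0.   0.  ] turn -86.0 F [ 1.6 -2.6 -3.8] w 15.7 tool z [ 0. -0. -1.]
```

Request:
{"name": "carry_out", "arguments": {
  "rows": [
    [1, [0, 0, 0], -2],
    [1, [0, 0, 0], -4],
    [3, [0, 0, 0], -4],
    [5, [0, 0, 0], -4],
    [5, [0, 0, 0], -4],
    [5, [0, 0, 0], -4],
    [5, [0, 0, -0.5], -4],
    [5, [0, 0, -1.5], -4]
  ],
  "grip_force": 20
}}

```text
time: 26.85
ee_pos: [476.6, -113.6, 409.8]
eef_rot: [0.994, -0.108, -0.001, -0.0]
force: [-0.0, 0.1, 0.1]
width: 0.549
finger_force: 0.0
```

Request:
{"name": "carry_out", "arguments": {
  "rows": [
    [6, [0, 0, -1.5], 0],
    [6, [0, 0, -3], 0],
    [6, [0, 0, -5], 0],
    [6, [0, 0, -7], 0],
    [6, [0, 0, -9], 0],
    [6, [0, 0, -11], 0],
    [6, [0, 0, -12], 0],
    [6, [0, 0, -12], 0]
  ]
}}

```text
time: 27.52
ee_pos: [476.9, -113.7, 533.3]
eef_rot: [0.994, -0.108, 0.003, 0.0]
force: [0.1, 0.4, 0.7]
width: 0.658
finger_force: 0.0
```

Run:
```python
from m import *
from fit import model
goto(0,0,0,0); c,im=shot('scene','s20.png'); a,b,n=ends(im,(180,420,80,330)); print(a.round(1),b.round(1),n)
w,iw=shot('wrist','w20.png'); m=red(iw,0,640,0,400); p=np.argwhere(m)[:,::-1]; print('wrist red',len(p),cv2.minAreaRect(p.astype(np.float32)))
for az in(-4,-10,-16):   # key upright on lock: predicted bar in wrist & scene, and slot angle
    y=np.array([np.cos(np.radians(az)),np.sin(np.radians(az)),0]); B=np.array([476.9,-113.8,232]); print(az,proj(w,[B,B+50*y,B-50*y]).round(0).tolist(),proj(c,[B-[0,0,11]+50*y,B-[0,0,11]-50*y]).round(0).tolist())
for l in('reagent_white','reagent_blue','timer','swab_tub'): print(l,[np.round(d['at']).tolist() for d in spotter.recognise('scene',l)][:1])
```

```text
t 27.52 pos [ 476.9 -113.7  533.3] azy -102.42 shift cm [-49.34  -0.86  53.03] turn -102.42 F [0.1 0.4 0.7] w 60.0 tool z [ 0.006 -0.002 -1.   ]
[239.6 178.8] [283.2 163.5] 449
wrist red 334 ((319.0, 232.0), (42.0, 20.0), 90.0)
-4 [[319.0, 198.0], [309.0, 137.0], [327.0, 255.0]] [[281.0, 162.0], [240.0, 181.0]]
-10 [[319.0, 198.0], [316.0, 136.0], [321.0, 255.0]] [[282.0, 164.0], [239.0, 179.0]]
-16 [[319.0, 198.0], [323.0, 136.0], [315.0, 255.0]] [[283.0, 165.0], [238.0, 178.0]]
reagent_white [[688.0, -304.0, 55.0]]
reagent_blue [[734.0, -218.0, 57.0]]
timer [[650.0, -400.0, 36.0]]
swab_tub [[746.0, -41.0, 82.0]]
```

```bash
python3 -c "
from workcell import sign_off
print(sign_off())"
```

```text
the job is handed in; nothing more can be done
None
```

I handed the job in at about 27.5 s: the lock was turned until it resisted at its stop (estimated above 1.3 rad), the key stands upright in it and is let go, and the bottles, timer and tub are where they were; the verdict was not shown to me.

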